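# Stow the red-label carton in the covered parts tray

### The arm

A 6-joint arm with a two-finger parallel gripper is mounted at the origin on the work surface. World frame = base frame: x ahead of the robot, y to its left, z up, the work surface at z = 0. Lengths are in m, angles in rad, forces in N, time in s.
With the tool pointing down it reaches from about 0.35 to 0.85 m from the base axis. Payload 8.1 kg.
Tool frame: the origin (TCP) lies midway between the tips of the shut fingers; the grasp point (between the pads) lies 19 mm behind it; z points along the fingers, y is the direction in which the jaws open and shut (so a half turn about z gives the same grasp; the last joint's range is limited). The gripper opens to 93 mm and grips with 3 to 60 N. Pads are 15 mm wide; open, the fingers measure 128 mm over their backs; the gripper's body (75 mm by 188 mm) begins 65 mm behind the grasp point.
Start: joints at [-1.238, 0.13, 1.488, -0, 1.523, -0.085], TCP at [0.243, -0.548, 0.219] pointing down, gripper open.
Joint ranges: [-2.96, 2.96], [-0.89, 2.26], [0.02, 2.5], [-1.34, 4.48], [0, 2.73], [-2.66, 2.66]. Speed limits (rad/s): [2.39, 2.39, 2.79, 3.14, 3.14, 3.14].

### API

Orientations are given as a rotation vector (axis times angle).
In Python, from plant import monitor, eyes, ticket gives the robot as it stands.
- The arm moves only by the tool send_rows, never from a script. Its argument "motion" is a list of rows, each a list of 2 entries, a list of its own where there are three numbers: the shift along the tool's x, y, z in m, then the turn about the tool's z in degrees. In form: [[[dx, dy, dz], twist], ...]. A call has 1 to 12 rows; each row is the pose to reach, as a shift and turn from the pose commanded when the call began, along the tool's axes at that moment; what a row does not reach only later rows make up. A row lasts 1/8 s, in which the tool goes at most 62.5 mm and 10.7 degrees, less where a joint would pass 70% of its speed; a pose out of reach is approached as far as the arm can. A call with a gripper value outside its range is refused whole. "jaw" is the finger opening in m, from 0 to 0.093, set as the call begins (left out, the last holds). The fingers move at their own pace and stop on an object; "squeeze" is the grip in N (left out, the last holds). Time passes only in rows, so rows that repeat a pose let the fingers close. It gives the time, the measured TCP pose, the force and the opening at its end, in the units of the state.
- monitor.read_state(): the state, without advancing time (a new reading comes with each control period).
- eyes.read_camera(name): name is "scene" or "top" or "wrist"; returns the picture (400x640x3 uint8, red, green, blue); there is no depth.
- eyes.camera_model(name): a dict with "mtx" (3x3 intrinsics, pixels), "cam_to_world" (4x4, takes a point from camera to world coordinates); the wrist camera has in their place "mount" (4x4, takes a point from camera to tool coordinates, whose origin is the TCP and whose axes are the flange's). Camera axes: x right, y down, z forward; pixel columns grow to the right and rows downward; lengths in m; the calibration is good to about 2 mm. A picture is of the moment at which its call begins: read the wrist's pose just before it. camera_model takes no time and is no camera call.
- ticket.close_job(): hands the job in, once; it reports no verdict.
The state is a dict: "t": time; "q": joint angles; "dq": joint speeds; "joint_torque": joint torques, N m; "tool_pos": TCP position; "orientation": TCP orientation; "force": force on the tool from outside, world axes, zero at the start; "wrist_torque": the same for the moment, N m; "opening": finger opening in m.
Only numpy, scipy, OpenCV 4.12 (cv2) and the standard library are available. Lean on these libraries where they do the work, as an engineer would, in place of code of your own. Each camera call takes 0.05 s, during which the arm holds its last target.

### The job

First slide the tray's flush green cover fully open to its far stop; it has no handle, so press down on it and drag it along by friction, but not so hard as to bend it (stay under 60 N). Then gently tip the standing carton with the red label a quarter turn so that its red face is up, lay it down on the bench like that and let go of it; then take it afresh and lower it into the bay that the cover has uncovered, flat on the bay's floor with the red face still up. Never let the carton topple or drop, and leave the other loose things where they are.

Things in the scene. Friction and masses are not known exactly. Their poses are not given: they have to be found in the camera images.
- cover (a joint): Travel of the sliding cover in m: 0 = shut (over the bay), 0.100 = fully open against its far stop. It starts within 5 mm of shut, runs stiffly (about 4 N of dry friction, plus a little drag when moved fast) and stays where it is left.
- cover_top (a point): Centre of the upper face of the green sheet-metal cover, 128 mm (x) by 99 mm (y) by 4 mm, rigid, flush with the tray's rim 40 mm above the bench; black flat grip stripes, nothing to hold. Axes as the tray's: the cover opens along the point's own -y. The cover moves horizontally only; z is up.
- bay (a point): Centre of the floor of the covered bay, 4 mm above the bench. The bay measures 132 mm (x) by 94 mm (y) inside, its walls are 6 mm thick and 40 mm high above the bench (the wall between the bays, on the -y side, 34 mm). The cream steel tray is fixed to the bench, 144 by 218 mm outside; a second bay on the -y side, open at the start, holds steel rollers below the cover's level and is where the cover goes. Its axes: x across the tray, y along it, z up.
- carton_red_mid (a point): Centre of the rigid cardboard carton with the red label, 0.25 to 0.5 kg. At the start it stands upright: 70 mm along its own x, 55 mm along its own y (the width to grip), 110 mm along its own z (up). The red label covers its whole +x face (55 by 110 mm) and folds 20 mm over onto the top. The carton is finished when its own x axis points up: it is then 70 mm high and 110 by 55 mm in plan.
- carton_blue_mid (a point): Centre of a like carton with a blue label, standing; leave it alone.
- carton_white_mid (a point): Centre of a like carton with a white label, standing; leave it alone.
- bearing: Steel bearing ring lying flat, 54 mm across, 16 mm high; origin under its centre; leave it alone.
- bottle: White bottle with yellow label, 44 mm across, 110 mm high; origin under its centre; leave it alone.
- pulley: Black belt pulley lying flat, 90 mm across, 42 mm high; origin under its centre; leave it alone.
- wrench: Steel wrench lying flat, 180 mm long; leave it alone.

How it is judged:
On the way, in this order (a step that is already met when the one before it is completed fails the run):
1. the cover is slid open to its stop (within 6 mm) (value of joint cover above 0.094 m), for 0.2 s.
2. the carton lies on the bench, outside the tray, red face up, let go of (angle between carton_red_mid's own x axis and vertical below 0.12 rad and height (world z) of carton_red_mid below 0.041 m and horizontal distance between carton_red_mid and bay above 0.09 m and contact force between the fingers and carton_red below 0.1 N), for 0.2 s.
At the end, for the whole second after the job is handed in: The cover is open to within 6 mm of its stop, and the red-label carton lies in the uncovered bay, red face up within 0.1 rad, its centre within 30 mm of the bay's centre in plan and 34 to 44 mm above the bench (flat on the floor), released and at rest (value of joint cover above 0.094 m and angle between carton_red_mid's own x axis and vertical below 0.1 rad and horizontal distance between carton_red_mid and bay below 0.03 m and height (world z) of carton_red_mid between 0.034 and 0.044 m and linear speed of carton_red below 0.02 m/s and contact force between the fingers and carton_red below 0.1 N); the robot touches nothing.
It fails at once if the cover is pressed with more than 60 N (contact force between the fingers and cover above 60 N).
It fails at once if the red carton topples or drops (faster than 0.5 m/s or 6 rad/s while nothing holds it) (contact force between the fingers and carton_red below 0.1 N and (linear speed of carton_red above 0.5 m/s or angular speed of carton_red above 6 rad/s)).
It fails at once if another loose thing is moved by more than 30 mm (distance of any of carton_blue_mid, carton_white_mid, bearing, bottle, pulley, wrench from where it was at the start of the episode above 0.03 m).
It also fails if it takes over 72 s, if anything falls off the work surface, if the arm or the gripper's body presses on something with over 40 N, if the wrist force passes 120 N, or if a joint passes its speed limit or range.

## Working session

There is one attempt and no reset: what is moved stays moved. The work goes in short steps, Python scripts to look and compute and a tool call to move; the robot and the scene stay as the last step left them, time stands still between calls to the robot, and variables do not carry over. Pictures are saved under pics/ and viewed, and the job is handed in when it is done.

Besides the shell and the picture viewer there is one more tool, called after "Emit:" by a JSON object that holds its "name" and its "arguments". send_rows: Moves the arm, as the interface text tells. Its arguments: {"type":"object","properties":{"motion":{"type":"array","items":{"type":"array"}},"jaw":{"type":"number"},"squeeze":{"type":"number"}},"required":["motion"]}

```bash
mkdir -p pics; ls
python3 - <<'E'
from plant import monitor, eyes
import cv2,numpy as np
s=monitor.read_state();print(s)
for n in ("scene","top"):
    cv2.imwrite(f"pics/{n}0.png",eyes.read_camera(n)[:,:,::-1]);m=eyes.camera_model(n);print(n,{k:np.round(np.array(v),4).tolist() for k,v in m.items()})
m=eyes.camera_model("wrist");print({k:np.round(np.array(v),4).tolist() for k,v in m.items()})
E
```

```text
pics
{'t': 0.0, 'q': array([-1.23837974e+00,  1.31160555e-01,  1.48926616e+00,  2.20180643e-05,
        1.52300692e+00, -8.53865925e-02]), 'dq': array([-1.33847005e-04, -1.61816417e-05, -1.60612876e-04,  1.18044207e-04,
       -6.73679456e-04,  5.43550811e-04]), 'joint_torque': array([ 8.05003356e-05, -5.59839606e+01, -4.91750693e+01,  7.71704852e-02,
        3.57967685e-02, -1.49921252e-04]), 'tool_pos': array([ 0.24330141, -0.54783465,  0.21759503]), 'orientation': array([-3.07150268e+00, -6.51139653e-01,  3.21803860e-04]), 'force': array([-0.06850748, -0.01031598,  0.20760271]), 'wrist_torque': array([0.08151475, 0.02015738, 0.0485931 ]), 'opening': 0.09291642701471424}
scene {'mtx': [[363.0786, 0.0, 316.6498], [0.0, 363.0786, 197.6179], [0.0, 0.0, 1.0]], 'cam_to_world': [[-0.317, 0.7524, -0.5773, 1.0237], [0.9484, 0.2456, -0.2007, 0.2125], [-0.0092, -0.6111, -0.7915, 0.6423], [0.0, 0.0, 0.0, 1.0]]}
top {'mtx': [[401.8154, 0.0, 315.3846], [0.0, 401.8154, 198.5437], [0.0, 0.0, 1.0]], 'cam_to_world': [[0.0218, -0.9963, 0.0837, 0.5064], [-0.9998, -0.0218, 0.0006, 0.0643], [0.0012, -0.0837, -0.9965, 0.917], [0.0, 0.0, 0.0, 1.0]]}
{'mtx': [[292.8227, 0.0, 318.1557], [0.0, 292.8227, 194.1841], [0.0, 0.0, 1.0]], 'mount': [[0.0008, -0.9588, -0.284, 0.079], [1.0, 0.001, -0.0005, 0.0001], [0.0007, -0.284, 0.9588, -0.1666], [0.0, 0.0, 0.0, 1.0]]}
```

View pics/scene0.png

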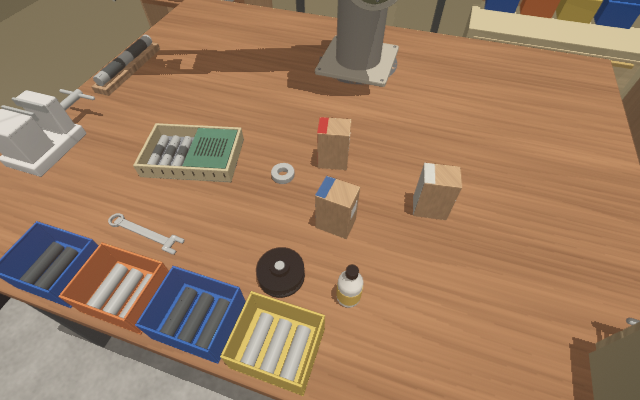

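View pics/top0.png

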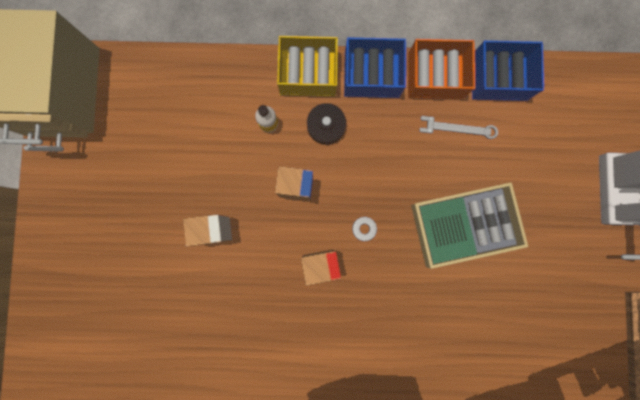

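Run:
```python
import cv2
a=cv2.imread("pics/top0.png")
cv2.imwrite("pics/z1.png",cv2.resize(a[170:280,400:540],None,fx=5,fy=5,interpolation=cv2.INTER_CUBIC))
cv2.imwrite("pics/z2.png",cv2.resize(a[150:300,270:390],None,fx=4,fy=4,interpolation=cv2.INTER_CUBIC))
```

```text
(no output)
```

View pics/z1.png

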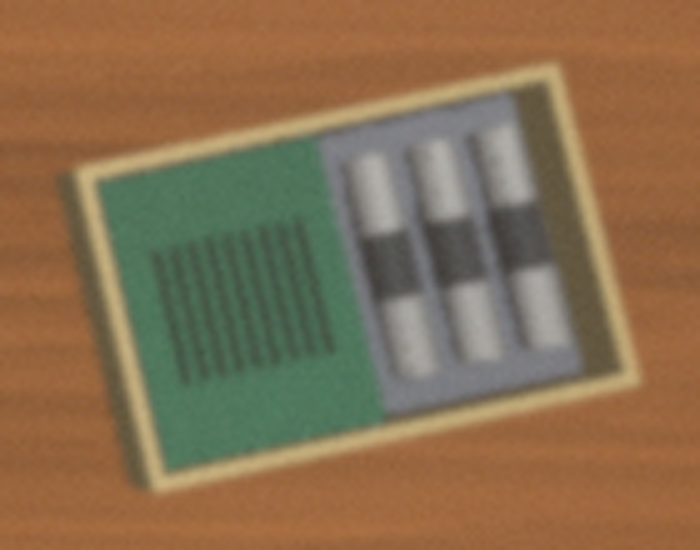

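View pics/z2.png

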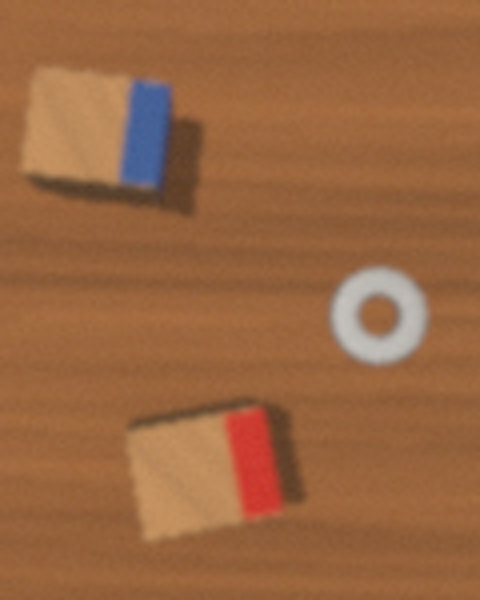

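```bash
cat > h.py <<'E'
from plant import monitor, eyes
import cv2,numpy as np
from scipy.spatial.transform import Rotation as R
def ray(name,px,z):
    m=eyes.camera_model(name);K=np.array(m['mtx']);T=np.array(m['cam_to_world'])
    px=np.atleast_2d(px).astype(float)
    d=np.c_[(px-K[:2,2])/[K[0,0],K[1,1]],np.ones(len(px))]@T[:3,:3].T
    return T[:3,3]+d*((z-T[2,3])/d[:,2])[:,None]
def wpose():
    s=monitor.read_state();return np.array(s['tool_pos']),R.from_rotvec(s['orientation'])
def wray(px,z,p,r):
    m=eyes.camera_model("wrist");K=np.array(m['mtx']);M=np.array(m['mount'])
    T=np.eye(4);T[:3,:3]=r.as_matrix();T[:3,3]=p;T=T@M
    px=np.atleast_2d(px).astype(float)
    d=np.c_[(px-K[:2,2])/[K[0,0],K[1,1]],np.ones(len(px))]@T[:3,:3].T
    return T[:3,3]+d*((z-T[2,3])/d[:,2])[:,None]
def z(P,off,f): return (np.array(P,float)+.5)/f-.5+off
E
python3 - <<'E'
from h import *
c=ray("top",z([(75,168),(558,65),(640,382),(150,492)],(400,170),5),.04);print(c.round(4))
print("tray",c.mean(0),[np.linalg.norm(c[i]-c[(i+1)%4]) for i in range(4)])
y=(c[0]+c[3]-c[1]-c[2])[:2];y/=np.linalg.norm(y);print('ydir',y,np.degrees(np.arctan2(y[1],y[0])))
x=np.array([y[1],-y[0]]);o=c.mean(0)[:2]
print('bay',o+y*(109-6-47)/1000)
g=ray("top",z([(98,180),(322,135),(383,418),(163,472)],(400,170),5),.04);print('cover',g.mean(0),[np.linalg.norm(g[i]-g[(i+1)%4]) for i in range(4)])
k=ray("top",z([(128,428),(263,405),(284,512),(150,540)],(270,150),4),.11);print(k.round(4),'carton',k.mean(0),[np.linalg.norm(k[i]-k[(i+1)%4]) for i in range(4)])
d=(k[1]+k[2]-k[0]-k[3])[:2];print('carton xdir',np.degrees(np.arctan2(d[1],d[0])))
b=ray("top",z([(380,316)],(270,150),4),.016);print('bearing',b)
b=ray("top",z([(25,174),(36,66),(172,82),(160,188)],(270,150),4),.11);print('blue',b.mean(0),b.round(3))
p,r=wpose();print(r.as_matrix().round(3))
E
```

```text
[[ 0.5746 -0.1525  0.04  ]
 [ 0.6246 -0.3649  0.04  ]
 [ 0.4868 -0.3979  0.04  ]
 [ 0.4349 -0.1851  0.04  ]]
tray [ 0.53024402 -0.27508582  0.04      ] [np.float64(0.21820476258042204), np.float64(0.1417354441013092), np.float64(0.2190241488800284), np.float64(0.14337370185956508)]
ydir [-0.23311459  0.97244927] 103.4805102464406
bay [ 0.51718961 -0.22062866]
cover [ 0.5183698 -0.2250493  0.04     ] [np.float64(0.10063234200215737), np.float64(0.12517468706484722), np.float64(0.09868475582917381), np.float64(0.12900944716269028)]
[[0.4575 0.0896 0.11  ]
 [0.4704 0.0227 0.11  ]
 [0.4179 0.0113 0.11  ]
 [0.4028 0.0774 0.11  ]] carton [0.43716701 0.05025728 0.11      ] [np.float64(0.06820973511636343), np.float64(0.05363141584904316), np.float64(0.06779525541477578), np.float64(0.056063823636096785)]
carton xdir -78.14292926285619
bearing [[ 0.51697618 -0.04673099  0.016     ]]
blue [0.60789706 0.10840616 0.11      ] [[0.583 0.145 0.11 ]
 [0.639 0.141 0.11 ]
 [0.632 0.072 0.11 ]
 [0.578 0.076 0.11 ]]
[[ 0.914  0.406 -0.001]
 [ 0.406 -0.914  0.002]
 [ 0.    -0.002 -1.   ]]
```

Emit:
{"name": "send_rows", "arguments": {"motion": [[[0.038,-0.019,0.01],-8],[[0.077,-0.037,0.02],-16],[[0.115,-0.056,0.03],-24],[[0.153,-0.075,0.04],-32],[[0.192,-0.093,0.05],-40],[[0.23,-0.112,0.06],-48],[[0.268,-0.131,0.07],-56],[[0.306,-0.149,0.08],-64],[[0.345,-0.168,0.09],-72],[[0.383,-0.186,0.098],-79.5],[[0.383,-0.186,0.098],-79.5],[[0.383,-0.186,0.098],-79.5]], "jaw": 0, "squeeze": 10}}

```text
t: 1.6
tool_pos: [0.5176, -0.2231, 0.1203]
orientation: [-1.947, -2.465, 0.001]
force: [0.2, -0.1, -0.3]
opening: 0.0001
```

Emit:
{"name": "send_rows", "arguments": {"motion": [[[0,0,0.02],0],[[0,0,0.04],0],[[0,0,0.06],0],[[0,0,0.07],0],[[0,0,0.073],0],[[0,0,0.076],0],[[0,0,0.076],0]]}}

```text
t: 2.48
tool_pos: [0.5184, -0.2232, 0.0451]
orientation: [1.946, 2.465, 0.0]
force: [0.4, -1.0, 0.1]
opening: 0.0005
```

Run:
```python
from h import *
p,r=wpose();print(p,monitor.read_state()['force'])
cv2.imwrite("pics/w1.png",eyes.read_camera("wrist")[:,:,::-1])
```

```text
[ 0.51843937 -0.22315456  0.0450905 ] [ 0.35215045 -1.03586501  0.08161343]
```

View pics/w1.png

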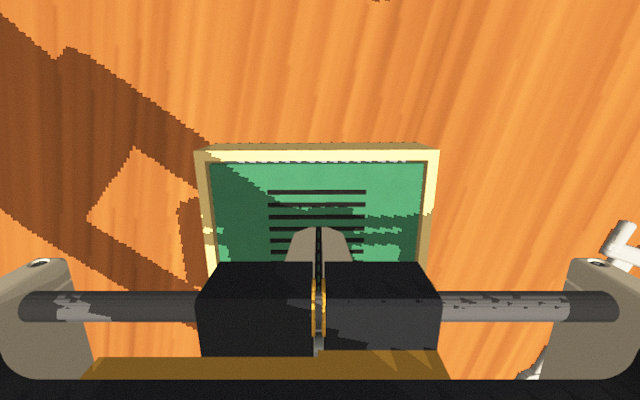

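The wrist view shows the closed fingertips above the stripes near the cover's middle (column ~318, row ~250). I'm lowering in small steps until the fingers touch.

Emit:
{"name": "send_rows", "arguments": {"motion": [[[0,0,0.002],0],[[0,0,0.004],0],[[0,0,0.005],0],[[0,0,0.005],0]]}}

```text
t: 3.02
tool_pos: [0.5181, -0.223, 0.0403]
orientation: [1.946, 2.466, -0.0]
force: [-3.0, 1.1, 6.1]
opening: 0.0005
```

Emit:
{"name": "send_rows", "arguments": {"motion": [[[0,0,0.0005],0],[[0,0,0.001],0],[[0,0,0.001],0]]}}

```text
t: 3.4
tool_pos: [0.5182, -0.2233, 0.0402]
orientation: [1.946, 2.466, -0.0]
force: [-6.4, 2.6, 13.6]
opening: 0.0002
```

Emit:
{"name": "send_rows", "arguments": {"motion": [[[0,0,0.0005],0],[[0,0,0.001],0],[[0,0,0.001],0],[[-0.002,0,0.001],0],[[-0.005,0,0.001],0],[[-0.01,0,0.001],0],[[-0.015,0,0.001],0],[[-0.015,0,0.001],0]]}}

```text
t: 4.4
tool_pos: [0.5221, -0.2391, 0.0402]
orientation: [1.945, 2.464, -0.002]
force: [-8.0, -1.7, 17.5]
opening: 0.0004
```

Run:
```python
from h import *
a=eyes.read_camera("wrist")[:,:,::-1];cv2.imwrite("pics/w2.png",a)
```

```text
(no output)
```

View pics/w2.png

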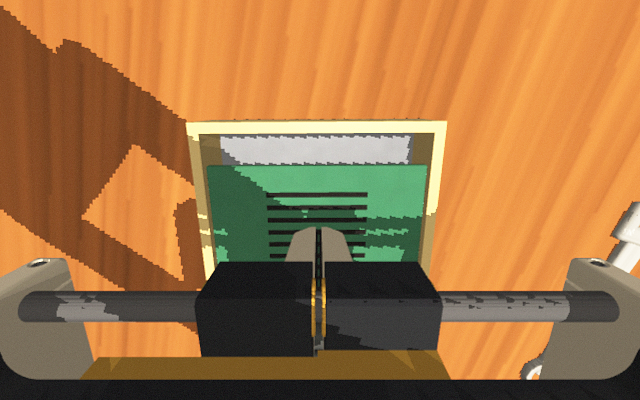

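The cover follows the fingers: a grey strip of bay floor shows at rows 137–165 and the stripes have not shifted under the tips. I'll keep dragging.

Emit:
{"name": "send_rows", "arguments": {"motion": [[[-0.005,0,0],0],[[-0.012,0,0],0],[[-0.019,0,0],0],[[-0.026,0,0],0],[[-0.033,0,0],0],[[-0.04,0,0],0],[[-0.045,0,0],0],[[-0.045,0,0],0]]}}

```text
t: 5.45
tool_pos: [0.5328, -0.2829, 0.0402]
orientation: [1.945, 2.464, -0.001]
force: [-6.0, -0.9, 15.9]
opening: 0.0003
```

Emit:
{"name": "send_rows", "arguments": {"motion": [[[-0.005,0,0.0005],0],[[-0.012,0,0.0005],0],[[-0.019,0,0.0005],0],[[-0.026,0,0.0005],0],[[-0.033,0,0.0005],0],[[-0.038,0,0.0005],0],[[-0.042,0,0.0005],0],[[-0.044,0,0.0005],0],[[-0.044,0,0.0005],0]]}}

```text
t: 6.58
tool_pos: [0.5427, -0.3218, 0.0401]
orientation: [-1.944, -2.465, -0.004]
force: [-11.0, 16.4, 28.3]
opening: 0.0006
```

Run:
```python
from h import *
a=eyes.read_camera("wrist")[:,:,::-1];cv2.imwrite("pics/w3.png",a)
```

```text
(no output)
```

View pics/w3.png

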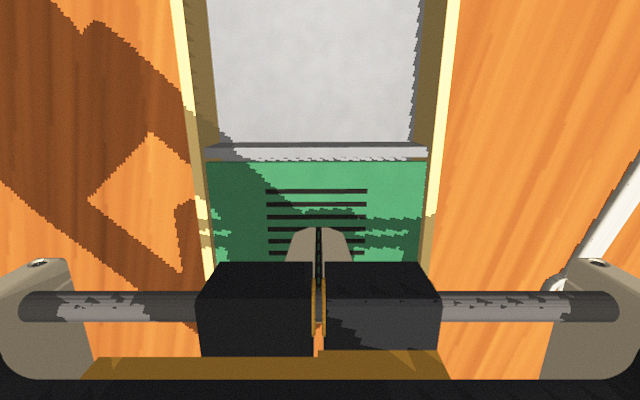

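Emit:
{"name": "send_rows", "arguments": {"motion": [[[0,0,-0.003],0],[[0,0,-0.02],0],[[0,0,-0.06],0],[[0,0,-0.11],0],[[0,0,-0.15],0],[[0,0,-0.16],0],[[0,0,-0.16],0]]}}

```text
t: 7.5
tool_pos: [0.5424, -0.3245, 0.1976]
orientation: [1.946, 2.465, -0.0]
force: [-0.2, -0.4, -1.5]
opening: 0.0006
```

Run:
```python
from h import *
a=eyes.read_camera("top")[:,:,::-1]
cv2.imwrite("pics/t4.png",a)
cv2.imwrite("pics/z4.png",cv2.resize(a[170:280,400:540],None,fx=5,fy=5,interpolation=cv2.INTER_CUBIC))
a=eyes.read_camera("wrist")[:,:,::-1];cv2.imwrite("pics/w4.png",a)
p,r=wpose();print(p)
```

```text
[ 0.54136287 -0.32364137  0.19502292]
```

View pics/w4.png

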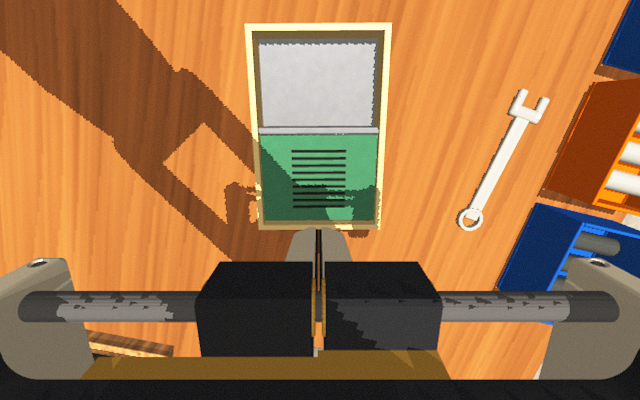

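View pics/t4.png

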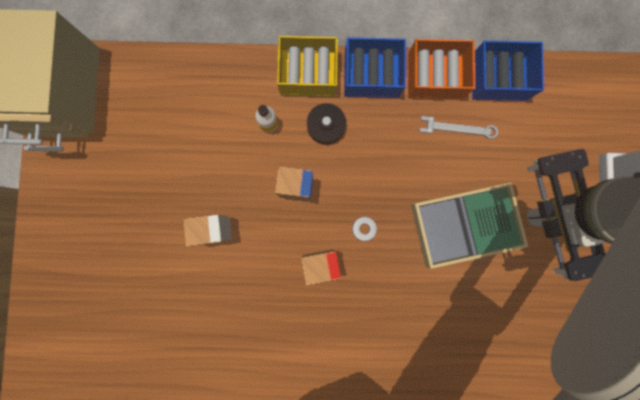

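Run:
```python
from h import *
p,r=wpose()
pts=wray([(245,23),(391,23),(385,230),(258,230),(259,134),(379,134),(261,220),(377,220)],.04,p,r)
y=np.array([-.2331,.9725]);x=np.array([.9725,.2331]);b=np.array([.5172,-.2206])
for q in pts: print(q.round(4),((q[:2]-b)@x).round(4),((q[:2]-b)@y).round(4))
```

```text
[ 0.4342 -0.1859  0.04  ] -0.0726 0.0531
[ 0.5731 -0.1527  0.04  ] 0.0702 0.053
[ 0.6319 -0.3633  0.04  ] 0.0783 -0.1656
[ 0.4854 -0.3987  0.04  ] -0.0725 -0.1658
[ 0.4666 -0.2879  0.04  ] -0.0649 -0.0537
[ 0.5926 -0.2577  0.04  ] 0.0647 -0.0536
[ 0.4866 -0.3853  0.04  ] -0.0682 -0.1531
[ 0.6191 -0.3534  0.04  ] 0.0681 -0.1529
```

Emit:
{"name": "send_rows", "arguments": {"motion": [[[0.03,-0.001,0],0.2],[[0.06,-0.003,0],0.4],[[0.1,-0.005,0],0.6],[[0.14,-0.007,0],0.8],[[0.18,-0.009,0],1],[[0.22,-0.011,0],1.2],[[0.255,-0.013,0],1.5],[[0.285,-0.015,0],1.5],[[0.285,-0.015,0],1.5],[[0.285,-0.015,0],1.5],[[0.285,-0.015,0],1.5]], "jaw": 0.093}}

```text
t: 8.98
tool_pos: [0.4613, -0.0512, 0.1966]
orientation: [-1.979, -2.439, 0.001]
force: [0.8, -0.1, 1.0]
opening: 0.0929
```

Run:
```python
from h import *
p,r=wpose();print(p,np.degrees(2*np.arctan2(r.as_rotvec()[1],r.as_rotvec()[0])))
np.savez("p5.npz",p=p,r=r.as_rotvec())
a=eyes.read_camera("wrist")[:,:,::-1];cv2.imwrite("pics/w5.png",a)
```

```text
[ 0.46130635 -0.05117905  0.19655348] -258.11544256563025
```

View pics/w5.png

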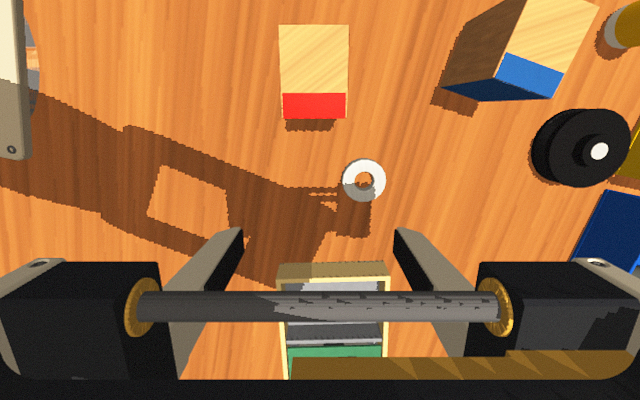

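Run:
```python
from h import *
p,r=wpose()
k=wray([(279,25),(349,25),(346,118),(283,118)],.11,p,r);print(k.round(4),k.mean(0),[np.linalg.norm(k[i]-k[(i+1)%4]).round(4) for i in range(4)])
d=(k[2]+k[3]-k[0]-k[1])[:2];print(np.degrees(np.arctan2(d[1],d[0])));d/=np.linalg.norm(d)
P=k.mean(0)[:2]+.023*d;print('P',P);D=P-p[:2];X=r.as_matrix();print('tool shift',D@X[:2,0],D@X[:2,1])
```

```text
[[0.4028 0.0797 0.11  ]
 [0.4556 0.0908 0.11  ]
 [0.4695 0.0228 0.11  ]
 [0.4178 0.0119 0.11  ]] [0.43640464 0.05132484 0.11      ] [np.float64(0.054), np.float64(0.0694), np.float64(0.0528), np.float64(0.0694)]
-77.96312308608114
P [0.44120109 0.02883053]
tool shift 0.082451135437291 -0.0032812434220743213
```

Emit:
{"name": "send_rows", "arguments": {"motion": [[[0.03,-0.002,0],0],[[0.06,-0.003,0],0],[[0.08,-0.003,0.01],0],[[0.0825,-0.0033,0.04],0],[[0.0825,-0.0033,0.075],0],[[0.0825,-0.0033,0.11],0],[[0.0825,-0.0033,0.14],0],[[0.0825,-0.0033,0.155],0],[[0.0825,-0.0033,0.157],0],[[0.0825,-0.0033,0.157],0]]}}

```text
t: 10.28
tool_pos: [0.442, 0.0294, 0.0412]
orientation: [1.978, 2.439, 0.001]
force: [0.1, -0.7, 0.1]
opening: 0.093
```

Emit:
{"name": "send_rows", "arguments": {"motion": [[[0,0,0],0],[[0,0,0],0],[[0,0,0],0],[[0,0,0],0],[[0,0,0],0],[[0,0,0],0]], "jaw": 0.04, "squeeze": 5}}

```text
t: 11.02
tool_pos: [0.4411, 0.0296, 0.0402]
orientation: [-1.978, -2.44, 0.0]
force: [-1.9, 0.7, 2.2]
opening: 0.0554
```

Run:
```python
from h import *
s=monitor.read_state();print(s['t'],s['tool_pos'],s['force'],s['wrist_torque'],s['opening'])
cv2.imwrite("pics/w6.png",eyes.read_camera("wrist")[:,:,::-1])
cv2.imwrite("pics/s6.png",cv2.resize(eyes.read_camera("scene")[60:260,240:480,::-1],None,fx=3,fy=3))
```

```text
11.025 [0.44105556 0.02959345 0.04022088] [-1.94822672  0.73351688  2.22290627] [-0.04328024  0.16596814 -0.01835683] 0.05540878000429431
```

View pics/w6.png

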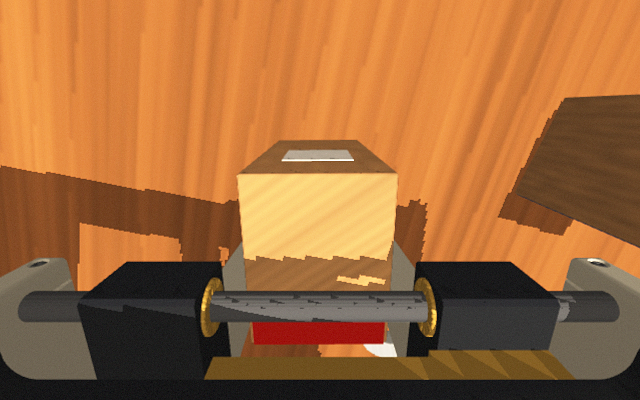

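View pics/s6.png

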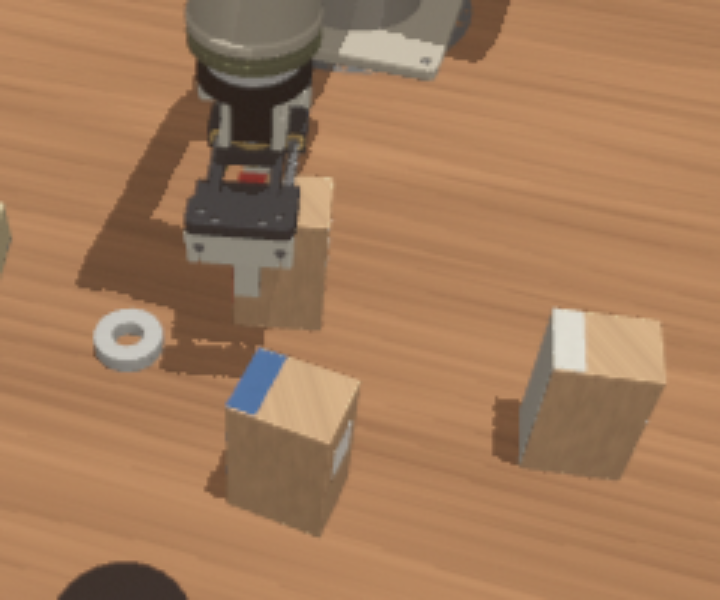

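Emit:
{"name": "send_rows", "arguments": {"motion": [[[0.003,0,-0.0027],0],[[0.0055,0,-0.0048],0],[[0.0083,0,-0.007],0],[[0.0112,0,-0.009],0],[[0.0142,0,-0.011],0],[[0.0173,0,-0.0128],0],[[0.0205,0,-0.0145],0],[[0.0237,0,-0.016],0],[[0.0237,0,-0.016],0]]}}

```text
t: 12.25
tool_pos: [0.4363, 0.053, 0.0563]
orientation: [1.978, 2.441, 0.0]
force: [-0.2, 0.5, -4.5]
opening: 0.0552
```

Run:
```python
from h import *
s=monitor.read_state();print(s['t'],s['tool_pos'],s['force'],s['wrist_torque'],s['opening'])
cv2.imwrite("pics/s7.png",cv2.resize(eyes.read_camera("scene")[60:260,240:480,::-1],None,fx=3,fy=3))
```

```text
12.25 [0.4362821  0.05300624 0.05627898] [-0.19486766  0.480016   -4.49318137] [-0.15181221 -0.18468367  0.02353946] 0.055209406179088504
```

View pics/s7.png

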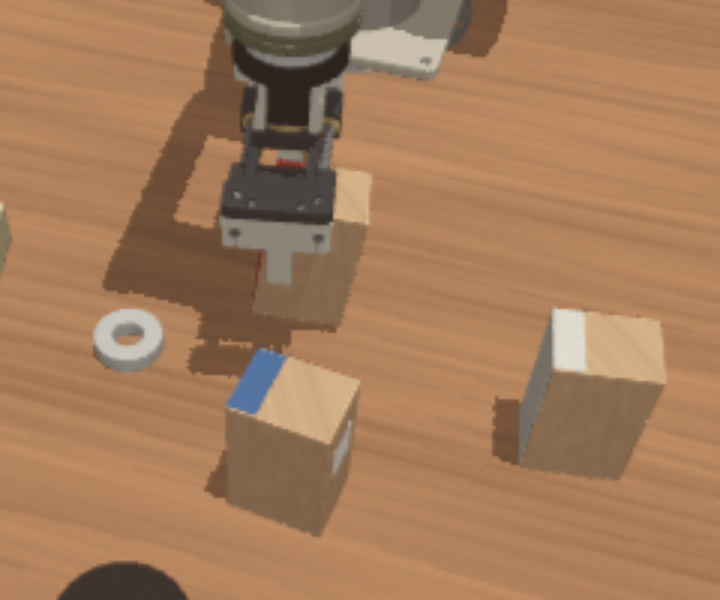

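Emit:
{"name": "send_rows", "arguments": {"motion": [[[0,0,0],0],[[0,0,0],0],[[0,0,0],0]], "squeeze": 4}}

```text
t: 12.68
tool_pos: [0.4362, 0.0527, 0.0561]
orientation: [-1.978, -2.44, 0.0]
force: [-0.7, 0.0, -2.7]
opening: 0.0552
```

Run:
```python
from h import *
s=monitor.read_state();print(s['t'],s['tool_pos'],s['force'],s['wrist_torque'],s['opening'])
cv2.imwrite("pics/s8.png",cv2.resize(eyes.read_camera("scene")[60:260,240:480,::-1],None,fx=3,fy=3))
```

```text
12.675 [0.43620349 0.05271064 0.05614351] [-0.65476407  0.03830697 -2.73518326] [-0.1024656   0.05177146  0.0321002 ] 0.05516692213600907
```

View pics/s8.png

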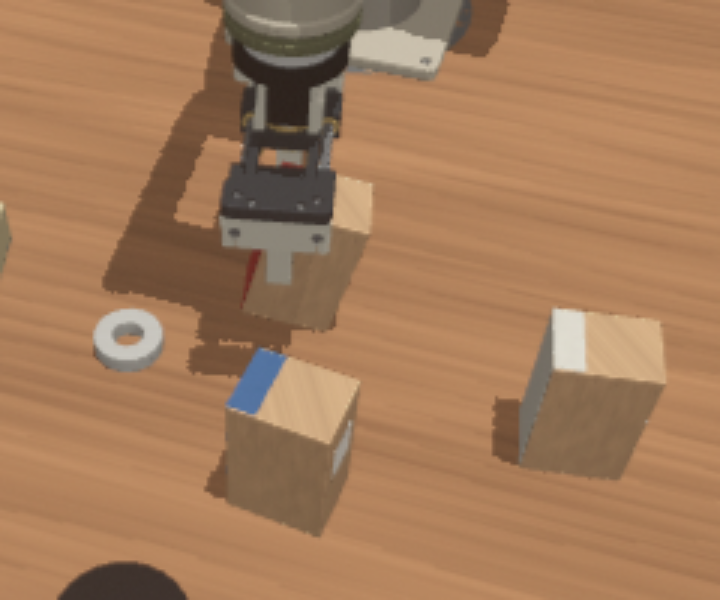

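Emit:
{"name": "send_rows", "arguments": {"motion": [[[0.0033,0,-0.0014],0],[[0.0067,0,-0.0026],0],[[0.01,0,-0.0037],0],[[0.0136,0,-0.0047],0],[[0.017,0,-0.0054],0],[[0.0206,0,-0.0061],0],[[0.0242,0,-0.0066],0],[[0.0278,0,-0.0069],0],[[0.0314,0,-0.007],0],[[0.0349,0,-0.0071],0],[[0.0349,0,-0.0071],0]]}}

```text
t: 14.1
tool_pos: [0.429, 0.0874, 0.0633]
orientation: [-1.978, -2.441, -0.001]
force: [-2.3, -1.0, 2.0]
opening: 0.0549
```

Run:
```python
from h import *
s=monitor.read_state();print(s['t'],s['tool_pos'],s['force'],s['wrist_torque'],s['opening'])
cv2.imwrite("pics/s9.png",cv2.resize(eyes.read_camera("scene")[60:260,240:480,::-1],None,fx=3,fy=3))
```

```text
14.1 [0.42900058 0.08736259 0.06329238] [-2.31808908 -0.95954778  2.04404558] [-0.12939351  0.37463502  0.02235794] 0.05489268964338591
```

View pics/s9.png

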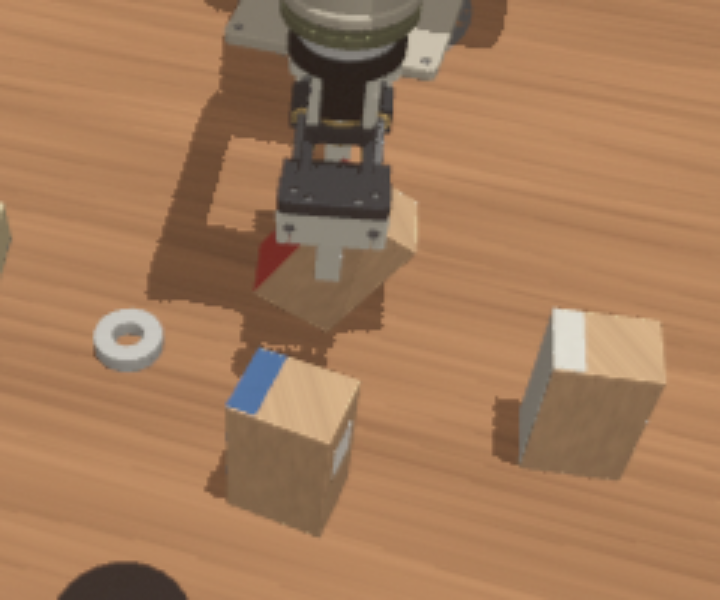

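Emit:
{"name": "send_rows", "arguments": {"motion": [[[0.0036,0,0.0002],0],[[0.0072,0,0.0005],0],[[0.0108,0,0.001],0],[[0.0143,0,0.0015],0],[[0.0178,0,0.0023],0],[[0.0213,0,0.0032],0],[[0.0248,0,0.0043],0],[[0.0281,0,0.0055],0],[[0.0315,0,0.0069],0],[[0.0347,0,0.0083],0],[[0.038,0,0.01],0],[[0.041,0,0.0118],0]]}}

```text
t: 15.65
tool_pos: [0.4205, 0.1274, 0.0513]
orientation: [-1.978, -2.44, -0.0]
force: [-0.2, 0.5, 1.3]
opening: 0.0549
```

Run:
```python
from h import *
s=monitor.read_state();print(s['t'],s['tool_pos'],s['force'],s['wrist_torque'],s['opening'])
cv2.imwrite("pics/s10.png",cv2.resize(eyes.read_camera("scene")[60:260,240:480,::-1],None,fx=3,fy=3))
```

```text
15.65 [0.42048215 0.12735144 0.05132574] [-0.21330415  0.45658874  1.3237013 ] [ 0.08293758  0.13858256 -0.04793452] 0.05494022339318124
```

View pics/s10.png

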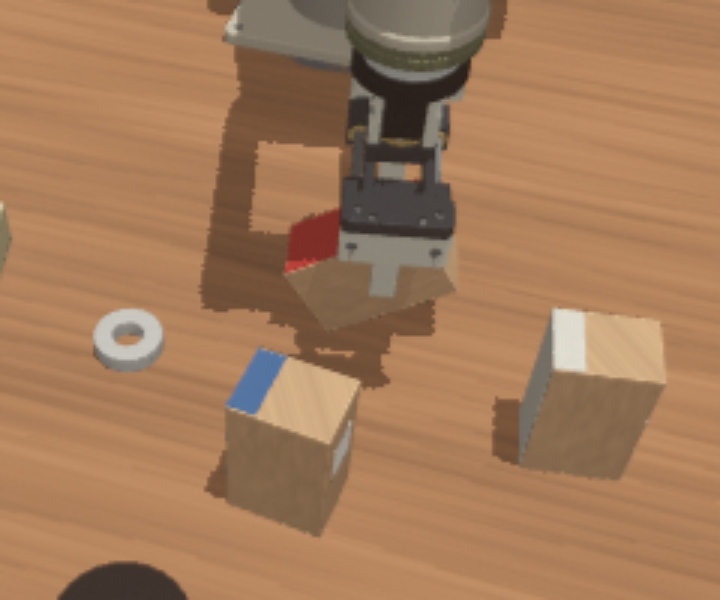

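Emit:
{"name": "send_rows", "arguments": {"motion": [[[0.003,0,0.0019],0],[[0.006,0,0.0039],0],[[0.0088,0,0.0061],0],[[0.0116,0,0.0084],0],[[0.0143,0,0.0108],0],[[0.0168,0,0.0133],0],[[0.0175,0,0.0145],0],[[0.0175,0,0.0145],0],[[0.0175,0,0.0145],0]]}}

```text
t: 16.82
tool_pos: [0.4168, 0.144, 0.0367]
orientation: [1.978, 2.44, -0.001]
force: [0.0, 2.1, -1.9]
opening: 0.055
```

Run:
```python
from h import *
s=monitor.read_state();print(s['t'],s['tool_pos'],s['force'],s['wrist_torque'],s['opening'])
cv2.imwrite("pics/s11.png",cv2.resize(eyes.read_camera("scene")[60:260,240:480,::-1],None,fx=3,fy=3))
```

```text
16.825 [0.41677511 0.14396287 0.03674441] [ 0.00271368  2.05605057 -1.85073234] [ 0.17525345 -0.20201087 -0.01066084] 0.05503409802952194
```

View pics/s11.png

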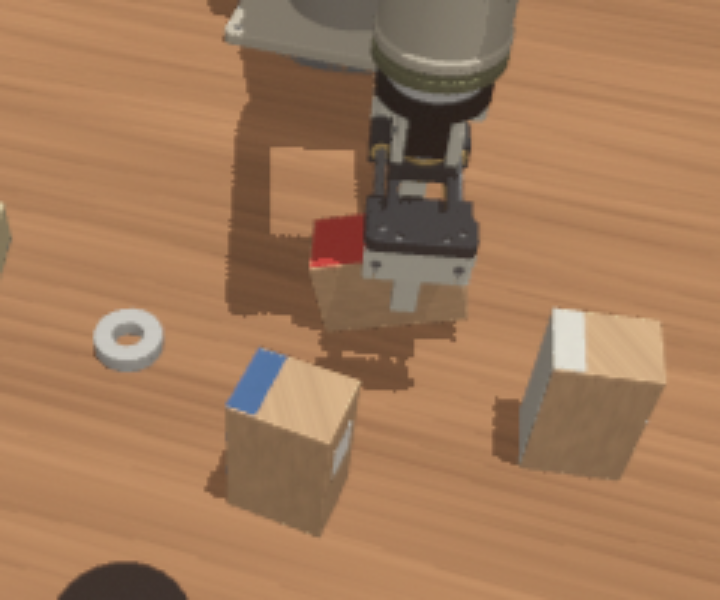

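Emit:
{"name": "send_rows", "arguments": {"motion": [[[0,0,0.001],0],[[0.0005,0,0.002],0],[[0.0005,0,0.003],0],[[0.0005,0,0.003],0]], "squeeze": 3}}

```text
t: 17.38
tool_pos: [0.4168, 0.1446, 0.0338]
orientation: [1.978, 2.44, -0.0]
force: [0.2, 1.3, -2.7]
opening: 0.0552
```

Run:
```python
from h import *
s=monitor.read_state();print(s['t'],s['tool_pos'],s['force'],s['wrist_torque'],s['opening'])
cv2.imwrite("pics/s12.png",cv2.resize(eyes.read_camera("scene")[120:190,310:430,::-1],None,fx=6,fy=6,interpolation=cv2.INTER_CUBIC))
```

```text
17.375 [0.41678397 0.14459559 0.03380603] [ 0.20803719  1.30224838 -2.68187321] [ 0.12855446 -0.11121219  0.04106145] 0.055160179527247555
```

View pics/s12.png

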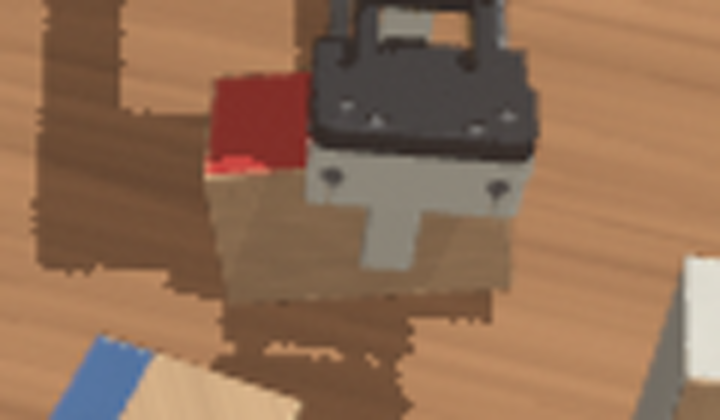

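Run:
```python
from h import *
a=z([(228,303),(510,290)],(310,120),6)
g=ray("scene",a,0);print(g, np.linalg.norm(g[1]-g[0]))
for h_ in (0,.005,.01,.015,.02):
    q=ray("scene",a[1:],h_)[0]; d=q-g[0]; print(h_,np.linalg.norm(d),np.degrees(np.arctan2(d[1],d[0])))
```

```text
[[0.45412572 0.09323031 0.        ]
 [0.41290423 0.19763215 0.        ]] 0.11224507241618802
0 0.11224507241618802 111.545838894938
0.005 0.11080946528178572 109.23425776596994
0.01 0.10978960629144104 106.86107839296103
0.015 0.10919714484590871 104.43225425918472
0.02 0.10903904793532211 101.95481666475891
```

Emit:
{"name": "send_rows", "arguments": {"motion": [[[0.0007,0,0.001],0],[[0.0014,0,0.002],0],[[0.002,0,0.003],0],[[0.0025,0,0.004],0],[[0.003,0,0.005],0],[[0.0035,0,0.006],0],[[0.0035,0,0.006],0]]}}

```text
t: 18.3
tool_pos: [0.4159, 0.148, 0.0277]
orientation: [-1.978, -2.44, 0.001]
force: [-0.0, 1.1, -3.5]
opening: 0.055
```

Run:
```python
from h import *
s=monitor.read_state();print(s['t'],s['tool_pos'],s['force'],s['wrist_torque'],s['opening'])
cv2.imwrite("pics/s13.png",cv2.resize(eyes.read_camera("scene")[120:190,310:430,::-1],None,fx=6,fy=6,interpolation=cv2.INTER_CUBIC))
```

```text
18.3 [0.41594056 0.14795455 0.0277242 ] [-0.02391551  1.06531978 -3.48679185] [ 0.10831749 -0.17064314 -0.0065109 ] 0.05498031966885439
```

View pics/s13.png

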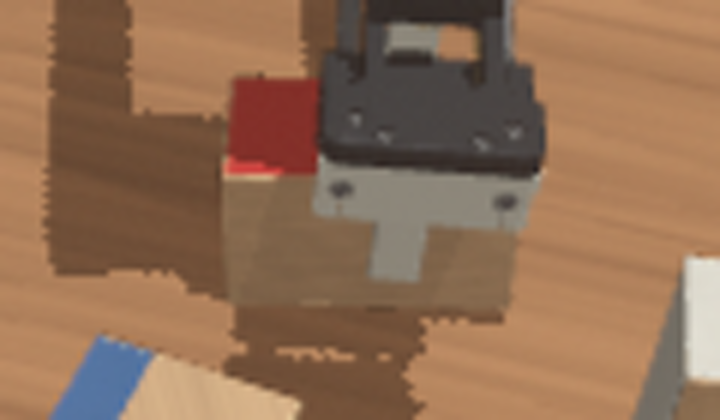

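Run:
```python
from h import *
a=z([(230,304),(505,308)],(310,120),6)
g=ray("scene",a,0);print(g)
for h_ in (0,.005,.01):
    q=ray("scene",a[1:],h_)[0]; d=q-g[0]; print(h_,np.linalg.norm(d),np.degrees(np.arctan2(d[1],d[0])))
```

```text
[[0.45439304 0.094123   0.        ]
 [0.42296744 0.19760574 0.        ]]
0 0.10814918545382621 106.89246451663983
0.005 0.10711299288830059 104.47767786523244
0.01 0.10650775290028296 102.01476707874987
```

Emit:
{"name": "send_rows", "arguments": {"motion": [[[0.0005,0,0.001],0],[[0.001,0,0.002],0],[[0.0015,0,0.003],0],[[0.002,0,0.004],0],[[0.0025,0,0.005],0],[[0.0025,0,0.005],0]]}}

```text
t: 19.1
tool_pos: [0.4155, 0.1504, 0.023]
orientation: [1.978, 2.44, -0.0]
force: [-1.5, -0.3, 0.0]
opening: 0.0548
```

Run:
```python
from h import *
s=monitor.read_state();print(s['t'],s['tool_pos'],s['force'],s['wrist_torque'],s['opening'])
cv2.imwrite("pics/s14.png",cv2.resize(eyes.read_camera("scene")[120:190,310:430,::-1],None,fx=6,fy=6,interpolation=cv2.INTER_CUBIC))
```

```text
19.1 [0.41553922 0.15043008 0.02300901] [-1.50613498 -0.28166663  0.0359512 ] [-0.06441146  0.11318589  0.00593806] 0.05481257674953975
```

View pics/s14.png

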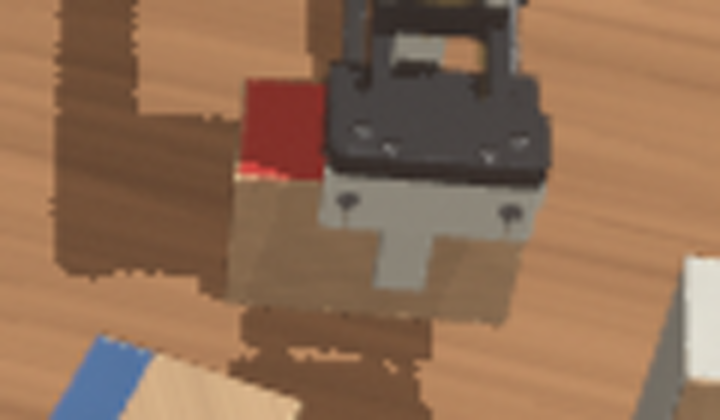

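Run:
```python
from h import *
a=z([(226,302),(503,325)],(310,120),6)
g=ray("scene",a,0);print(g)
d=g[1]-g[0]; print(np.linalg.norm(d),np.degrees(np.arctan2(d[1],d[0])))
```

```text
[[0.4538582  0.09233693 0.        ]
 [0.43201937 0.19859189 0.        ]]
0.10847603800852214 101.61439068360234
```

Flat: the long edge now lies on the bench at 101.6°, where 102° is expected. I'll release it gently and rise.

Emit:
{"name": "send_rows", "arguments": {"motion": [[[0,0,0],0],[[0,0,0],0],[[0,0,0],0],[[0,0,0],0],[[0,0,-0.02],0],[[0,0,-0.06],0],[[-0.03,0,-0.1],0],[[-0.07,0,-0.14],0],[[-0.1,0,-0.16],0],[[-0.12,0,-0.17],0],[[-0.12,0,-0.17],0],[[-0.12,0,-0.17],0]], "jaw": 0.093}}

```text
t: 20.65
tool_pos: [0.4399, 0.0336, 0.1923]
orientation: [-1.978, -2.439, 0.0]
force: [0.1, -0.2, -0.4]
opening: 0.0928
```

Run:
```python
from h import *
p,r=wpose();print(p,r.as_rotvec(),monitor.read_state()['t'])
a=eyes.read_camera("wrist")[:,:,::-1];cv2.imwrite("pics/w15.png",a)
cv2.imwrite("pics/s15.png",eyes.read_camera("scene")[:,:,::-1])
```

```text
[0.43993042 0.03361637 0.19225913] [-1.97793028e+00 -2.43948178e+00  4.80604661e-04] 20.65
```

View pics/w15.png

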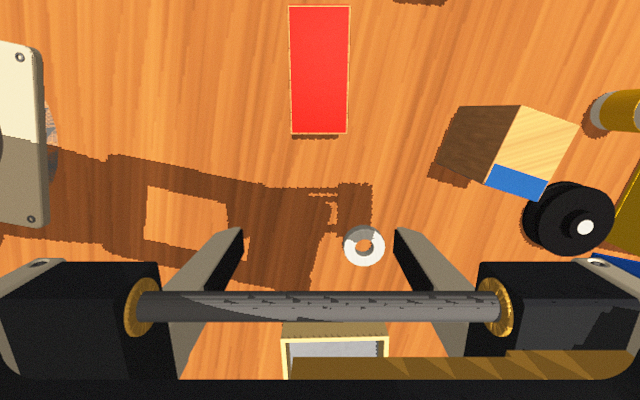

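View pics/s15.png

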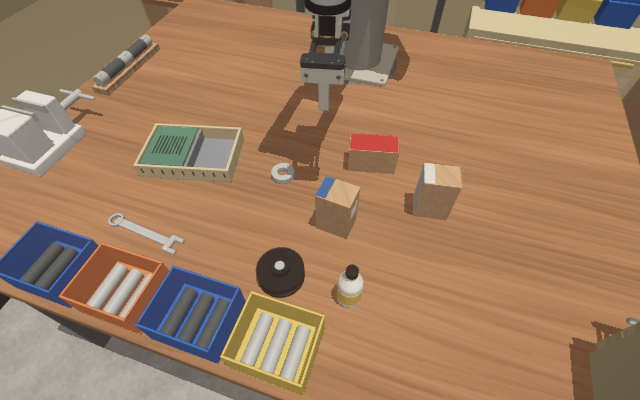

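Run:
```python
from h import *
p,r=wpose()
k=wray([(289,7),(349,7),(348,134),(291,134)],.07,p,r);c=k.mean(0)[:2];print(k.round(4),c,[np.linalg.norm(k[i]-k[(i+1)%4]).round(4) for i in range(4)])
d=(k[0]+k[1]-k[2]-k[3])[:2];print(np.degrees(np.arctan2(d[1],d[0])))
X=r.as_matrix();D=c-p[:2];print('shift',D@X[:2,0],D@X[:2,1], p[2]-.042)
```

```text
[[0.3809 0.1877 0.07  ]
 [0.4316 0.1985 0.07  ]
 [0.4563 0.0934 0.07  ]
 [0.4023 0.0818 0.07  ]] [0.41779402 0.14035226] [np.float64(0.0519), np.float64(0.108), np.float64(0.0552), np.float64(0.108)]
102.34211009929864
shift 0.10867539702679073 0.0006466573586126526 0.15005122952204533
```

Emit:
{"name": "send_rows", "arguments": {"motion": [[[0.03,0,0],0],[[0.06,0,0],0],[[0.09,0.001,0],0],[[0.105,0.001,0.02],0],[[0.109,0.001,0.06],0],[[0.109,0.001,0.1],0],[[0.109,0.001,0.135],0],[[0.109,0.001,0.148],0],[[0.109,0.001,0.15],0],[[0.109,0.001,0.15],0],[[0.109,0.001,0.15],0]]}}

```text
t: 22.12
tool_pos: [0.42, 0.1403, 0.0444]
orientation: [1.977, 2.439, 0.003]
force: [-0.3, -0.4, 0.4]
opening: 0.0928
```

Emit:
{"name": "send_rows", "arguments": {"motion": [[[0,0,0],0],[[0,0,0],0],[[0,0,0],0],[[0,0,0],0],[[0,0,0],0],[[0,0,0],0],[[0,0,0],0]], "jaw": 0.03, "squeeze": 25}}

```text
t: 23.0
tool_pos: [0.4185, 0.1399, 0.0429]
orientation: [-1.978, -2.44, 0.001]
force: [-3.0, -0.1, 2.9]
opening: 0.0549
```

Emit:
{"name": "send_rows", "arguments": {"motion": [[[0,0,-0.003],0],[[0,0,-0.015],0],[[0,0,-0.035],0],[[0,0,-0.055],0],[[0,0,-0.075],0],[[0,0,-0.09],0],[[0,0,-0.1],0],[[0,0,-0.1],0]]}}

```text
t: 24.0
tool_pos: [0.4193, 0.1401, 0.1437]
orientation: [1.978, 2.44, 0.002]
force: [-0.4, -0.3, -4.9]
opening: 0.055
```

Run:
```python
from h import *
s=monitor.read_state();p,r=wpose();print(s['t'],p,s['force'],s['wrist_torque'],s['opening'])
cv2.imwrite("pics/s16.png",cv2.resize(eyes.read_camera("scene")[60:260,240:480,::-1],None,fx=3,fy=3))
D=np.array([.5172,-.2206])-p[:2];X=r.as_matrix();print(X.round(3));print('shift',D@X[:2,0],D@X[:2,1])
```

```text
24.0 [0.41928651 0.14009215 0.14365378] [-0.42862706 -0.26868052 -4.89494228] [ 0.01926695 -0.08593376 -0.08030795] 0.05501467312637845
[[-0.207  0.978  0.001]
 [ 0.978  0.207  0.   ]
 [ 0.     0.001 -1.   ]]
shift -0.3731451530363217 0.021179546675789175
```

View pics/s16.png

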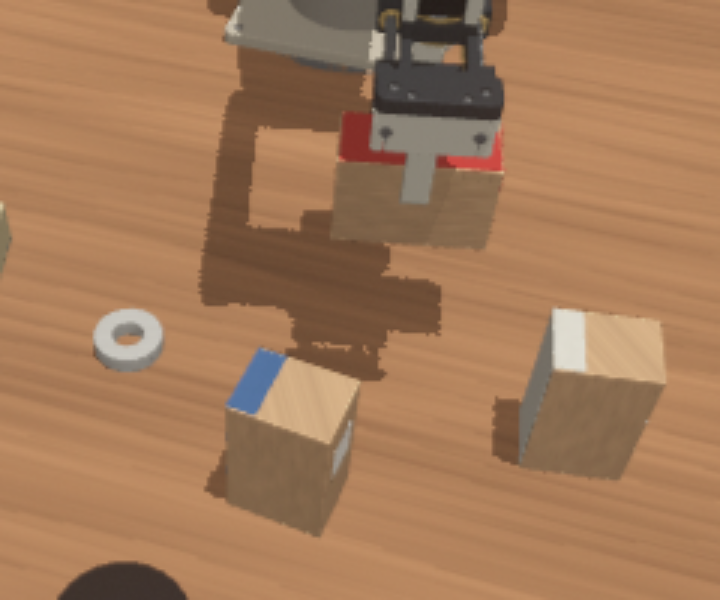

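Emit:
{"name": "send_rows", "arguments": {"motion": [[[-0.02,0.001,0],4],[[-0.055,0.003,0],12],[[-0.095,0.005,0],21],[[-0.135,0.008,0],30],[[-0.175,0.01,0],39],[[-0.215,0.012,0],48],[[-0.255,0.014,0],57],[[-0.295,0.017,0],66],[[-0.33,0.019,0],75],[[-0.358,0.0205,0],83],[[-0.373,0.021,0],88.5],[[-0.373,0.021,0],88.5]]}}

```text
t: 25.55
tool_pos: [0.5158, -0.2212, 0.1415]
orientation: [-3.119, -0.366, 0.003]
force: [0.3, 1.0, -4.5]
opening: 0.0548
```

Run:
```python
from h import *
s=monitor.read_state();p,r=wpose();print(s['t'],p,s['force'],s['opening'],np.degrees(np.arctan2(r.as_matrix()[1,0],r.as_matrix()[0,0])))
cv2.imwrite("pics/w17.png",eyes.read_camera("wrist")[:,:,::-1])
cv2.imwrite("pics/s17.png",cv2.resize(eyes.read_camera("scene")[50:210,100:300,::-1],None,fx=3.5,fy=3.5))
s=monitor.read_state();p,r=wpose();print(p)
D=np.array([.5172,-.2206])-p[:2];X=r.as_matrix();print('shift',D@X[:2,0],D@X[:2,1])
```

```text
25.55 [ 0.51583117 -0.22118684  0.14151308] [ 0.30469591  1.00587884 -4.5353049 ] 0.05480206603436843 13.37093844702425
[ 0.51585398 -0.21993359  0.14185135]
shift 0.0011524721172682505 0.0009631566278453831
```

View pics/w17.png

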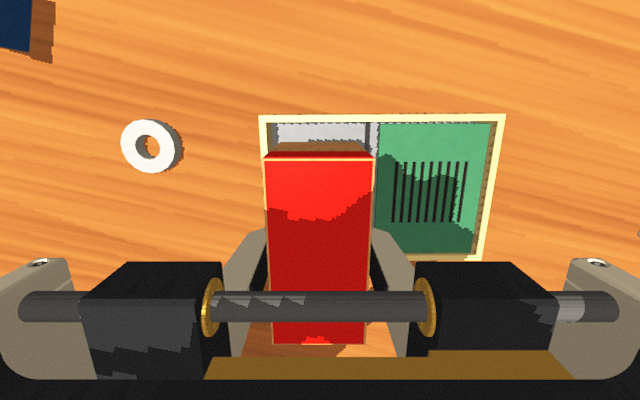

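View pics/s17.png

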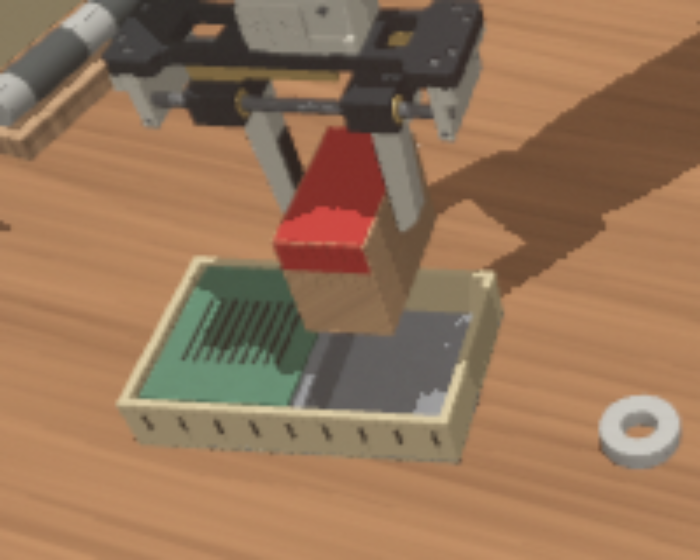

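Run:
```python
from h import *
p,r=wpose()
k=wray([(265,158),(375,158),(366,345),(272,345)],.170,p,r)
X=r.as_matrix()
for q in k: print(((q[:2]-p[:2])@X[:2,:2]).round(4))
c=k.mean(0)[:2];print(c,(np.array([.5172,-.2206])-c)@X[:2,:2])
b=wray([(260,115),(505,115)],.04,p,r);print(b.round(4))
```

```text
[ 0.056  -0.0253]
[0.056 0.027]
[-0.0535  0.028 ]
[-0.0537 -0.0268]
[ 0.51719041 -0.22037697] [-4.29203843e-05  2.19075198e-04]
[[ 0.5741 -0.1527  0.04  ]
 [ 0.6251 -0.3632  0.04  ]]
```

Emit:
{"name": "send_rows", "arguments": {"motion": [[[0,0,0.01],0],[[0,0,0.03],0],[[0,0,0.05],0],[[0,0,0.065],0],[[0,0,0.077],0],[[0,0,0.084],0],[[0,0,0.088],0],[[0,0,0.091],0],[[0,0,0.091],0],[[0,0,0.091],0]]}}

```text
t: 26.9
tool_pos: [0.5168, -0.2208, 0.0524]
orientation: [3.12, 0.367, 0.001]
force: [-0.7, 0.6, -4.6]
opening: 0.055
```

Emit:
{"name": "send_rows", "arguments": {"motion": [[[0,0,0.002],0],[[0,0,0.004],0],[[0,0,0.005],0],[[0,0,0.005],0]]}}

```text
t: 27.4
tool_pos: [0.5165, -0.2206, 0.0469]
orientation: [-3.12, -0.368, 0.0]
force: [-0.4, 0.3, -4.3]
opening: 0.0547
```

Emit:
{"name": "send_rows", "arguments": {"motion": [[[0,0,0.0005],0],[[0,0,0.001],0],[[0,0,0.0015],0],[[0,0,0.0015],0]]}}

```text
t: 27.9
tool_pos: [0.5165, -0.2206, 0.0468]
orientation: [-3.12, -0.368, 0.0]
force: [-6.7, 2.8, 10.1]
opening: 0.0549
```

Emit:
{"name": "send_rows", "arguments": {"motion": [[[0,0,-0.001],0],[[0,0,-0.001],0],[[0,0,-0.001],0]]}}

```text
t: 28.28
tool_pos: [0.5167, -0.2207, 0.0469]
orientation: [3.12, 0.367, 0.001]
force: [-4.1, 1.9, 5.1]
opening: 0.0546
```

Emit:
{"name": "send_rows", "arguments": {"motion": [[[0,0,0],0],[[0,0,0],0],[[0,0,0],0],[[0,0,0],0],[[0,0,-0.02],0],[[0,0,-0.05],0],[[0,0,-0.09],0],[[0,0,-0.13],0],[[-0.03,0,-0.16],0],[[-0.06,0,-0.17],0],[[-0.06,0,-0.17],0],[[-0.06,0,-0.17],0]], "jaw": 0.08}}

```text
t: 29.78
tool_pos: [0.4585, -0.2345, 0.2171]
orientation: [3.12, 0.367, 0.002]
force: [-0.9, -0.2, 0.8]
opening: 0.0801
```

Run:
```python
from h import *
s=monitor.read_state();print(s['t'],s['tool_pos'],s['force'],s['opening'])
cv2.imwrite("pics/w18.png",eyes.read_camera("wrist")[:,:,::-1])
a=eyes.read_camera("scene")[:,:,::-1]
cv2.imwrite("pics/s18.png",a)
cv2.imwrite("pics/s18z.png",cv2.resize(a[100:200,120:260],None,fx=5,fy=5,interpolation=cv2.INTER_CUBIC))
```

```text
29.775 [ 0.45854778 -0.23453477  0.21714225] [-0.9179937  -0.15943944  0.7825128 ] 0.08011370541458125
```

View pics/w18.png

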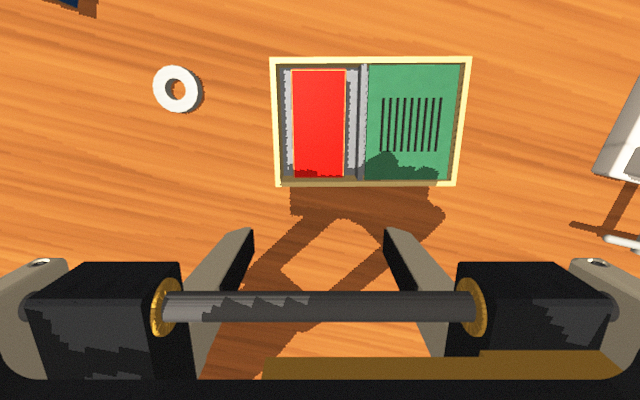

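View pics/s18z.png

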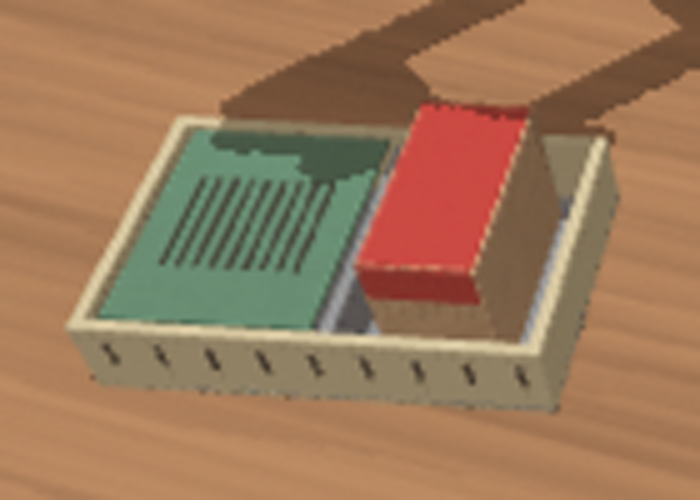

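View pics/s18.png

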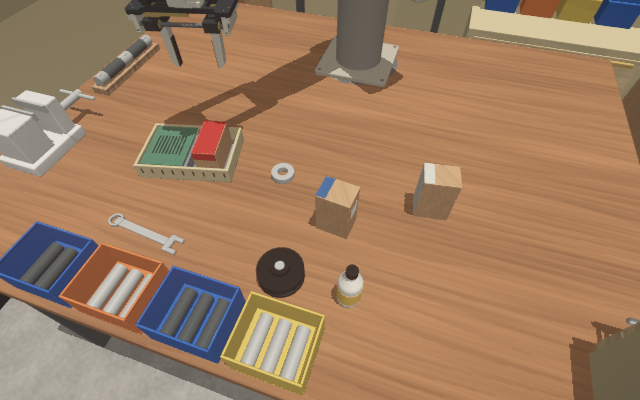

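The wrist view shows the carton's red face (cols 292–346, rows 69–178) inside the bay. The cover (cols 367–470) is up against the far wall.

Run:
```python
from h import *
from plant import ticket
p,r=wpose()
y=np.array([-.2331,.9725]);x=np.array([.9725,.2331]);b=np.array([.5172,-.2206])
f=lambda px,h_:[(((q[:2]-b)@x).round(4),((q[:2]-b)@y).round(4)) for q in wray(px,h_,p,r)]
print('carton',f([(292,69),(346,69),(346,178),(295,178)],.074))
print('cover',f([(368,66),(368,180),(462,66)],.04)); print(monitor.read_state()['t'])
print(ticket.close_job())
```

```text
carton [(np.float64(0.0546), np.float64(0.0262)), (np.float64(0.0547), np.float64(-0.0265)), (np.float64(-0.0545), np.float64(-0.0295)), (np.float64(-0.0546), np.float64(0.0257))]
cover [(np.float64(0.0616), np.float64(-0.0531)), (np.float64(-0.065), np.float64(-0.0593)), (np.float64(0.0617), np.float64(-0.1546))]
29.875
the job is handed in; nothing more can be done
None
```

The job was handed in at 29.9 s of the 72 s allowed, with the cover open and the red-label carton flat in the uncovered bay, red face up. No verdict came back, so what follows is from my own measurements.

- **Cover:** I pressed it with the closed fingertips and dragged it to its stop. The readings taken between moves showed at most about 28 N of downward force (about 35 N in all). A sideways push of about 20 N at the end showed it had reached the stop. The camera put its trailing edge about 100 mm from shut. My last check gave −53 mm at one end of that edge and −59 mm at the other, most likely from picking the corner by eye.
- **Tipping:** I held the carton lightly (3–5 N) near its red side, so it turned slowly in the pads about its bottom edge.
    - At 5 N it did not turn freely and was lifted clear of the bench by up to 9 mm. Easing to 4 N let it turn and settle back, still held.
    - Near the end it still sat about 10° short, so I lowered it further until the bench took its weight, then let go. The camera then showed it flat and red face up.
- **Placing:** I took it again high on its sides, with the fingertips above the tray's rim, turned it about 88° and lowered it until the bay floor pushed back with 10 N. Then I eased off, released it and rose clear.
- **Last check:** The carton's centre was within about 2 mm of the bay's centre. The last scene picture shows the other loose things where they were; I checked those by eye only.

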